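# Lock a filter housing with a two-prong spanner

### The arm

A 6-joint arm with a two-finger parallel gripper is mounted at the origin on a cart in front of the work surface, level with it; the furniture and walls round the work are solid. World frame = base frame: x ahead of the robot, y to its left, z up, the work surface at z = 0. Lengths are in m, angles in rad, forces in N, time in s.
With the tool pointing down it reaches from about 0.425 to 0.95 m from the base axis. Payload 3.5 kg.
Tool frame: the origin (TCP) lies at the very end of the fingers, on their centre line; the grasp point (between the pads) lies 19 mm behind it; z points along the fingers, y is the line along which they close (so a half turn about z gives the same grasp; the last joint's range is limited). The gripper opens to 85 mm and grips with 20 to 120 N. Pads are 22 mm wide; open, the fingers measure 114 mm over their backs; the gripper's body (76 mm by 85 mm) begins 54 mm behind the grasp point. The pads swing forward as they close: fully open they stand 13 mm farther back than shut.
Start: joints at [0.964, 0.286, 1.577, -0, 1.279, -0.15], TCP at [0.298, 0.606, 0.203] pointing down, gripper open.
Joint ranges: [-2.77, 2.77], [-0.9, 2.22], [0.21, 2.48], [-1.53, 4.67], [0.24, 2.81], [-2.84, 2.84]. Speed limits (rad/s): [2.79, 2.79, 3.14, 3.14, 3.14, 3.14].

### API

Orientations are given as a unit quaternion [x, y, z, w].
In Python, from plant import ctrl gives the robot as it stands.
- The arm moves only by the shell command python3 inch.py [FORCE], which reads ROWS from standard input. ROWS is a JSON list of rows, 1 to 10 of them, each written [[dx, dy, dz], [rx, ry, rz], opening]: dx, dy, dz in parts of the range, where 1.0 means 600 mm, then a rotation vector rx, ry, rz in normalised numbers (1 is 2 pi rad), then the opening from 0.0 (shut) to 1.0 (fully open); each row is the pose to reach, as a shift and turn from the pose commanded when the command began, along the tool's axes at that moment; what a row does not reach only later rows make up. A row lasts 1/8 s, in which the tool goes at most 0.0625 m and 0.188 rad, less where a joint would pass 70% of its speed; a pose out of reach is approached as far as the arm can. The fingers move at their own pace and stop on an object; FORCE is the grip in N (left out, the last holds). Time passes only in rows, so rows that do not move let the fingers close. It prints the time, the measured TCP pose, the force, the opening and the grip force at its end. Shift and turn numbers lie between -1 and 1, and a call with a number outside is refused. Input that does not fit is refused with a message, and nothing moves.
- ctrl.get_state(): the state, without advancing time (a new reading comes with each control period).
- ctrl.read_camera(name): name is "scene" or "top"; returns a dict with "pixels" (400x640x3 uint8, red, green, blue), "camera_matrix" (3x3 intrinsics, pixels), "dist_coeffs" ([k1, k2, p1, p2, k3] as OpenCV has them; the pictures are not rectified), "xyz" and "orientation" of the camera in the world. Camera axes: x right, y down, z forward; pixel columns grow to the right and rows downward; lengths in m; the calibration is good to about 2 mm. A picture is of the moment at which its call begins. There is no depth.
- ctrl.sign_off(): hands the job in; it is judged then, once.
The state is a dict: "time": time; "qpos": joint angles; "dq": joint speeds; "joint_efforts": joint torques, N m; "eef_pos": TCP position; "tcp_rot": TCP orientation; "contact_force": force on the tool from outside, world axes, zero at the start; "wrist_torque": the same for the moment, N m; "opening": opening from 0.0 (shut) to 1.0 (fully open); "finger_force": force on a finger pad.
Only numpy, scipy, OpenCV 4.12 (cv2) and the standard library are available. Lean on these libraries where they do the work, as an engineer would, in place of code of your own. Each camera call takes 0.05 s, during which the arm holds its last target. There are 200 camera calls.

### The job

Lock the filter housing's ring with the two-prong spanner from the tool rest: set both prongs fully into the ring's two holes and let go of the spanner while the ring is still unturned, then take the spanner again near one end of its cross bar and swing it clockwise (seen from above) until the ring's lug is fully home against the stop. Then lift the spanner out and lay it back in the tool rest as it was, plate flat on top with the prongs down in the slot. Turn the ring only with the spanner, never with the gripper itself, and do not disturb the small beaker, the marker pen or the petri dish.

Things in the scene. Friction and masses are not known exactly. Their poses are not given: they have to be found in the camera images.
- pin_spanner: Plain steel two-prong spanner, 0.2 to 0.4 kg, same either way round, starts in the tool rest. Origin: underside centre of its head plate (64 x 34 mm, z 0 to 8 mm); z up with prongs down; x along cross bar and prongs. Prongs 8 mm thick, tapered tips, at x = +-22 mm, down to z = -10 mm. Round bar 10 mm thick, 200 mm long, axis at z = 26 mm, with 15 mm thick end caps.
- spanner_hub (a point): Middle of the spanner's square hub, 30 mm above its origin, at about its centre of mass. Hub 26 (x) x 24 (y) mm, from z 8 to 48 mm of the spanner: pinch it across y (24 mm) with the fingers either side of the bar to carry the spanner. Axes as the spanner's.
- bar_end_a (a point): Point on the axis of the spanner's cross bar near one end, 85 mm from the hub's centre (spanner frame x = +85, z = +26 mm): a place to grip the bar for swinging. Axes as the spanner's.
- bar_end_b (a point): The same near the bar's other end (x = -85 mm).
- ring_top (a point): Centre of the flat top of the dark steel lock ring (68 mm across, 16 mm thick, top 74 mm above the worktop). Turns with the ring: z up on the turning axis, x through the two holes (11.5 mm wide, 13 mm deep, at x = +-22 mm), lug towards +y. With the prongs fully in, the plate lies flat on the ring: the spanner's origin is here, its x along this x, either way round.
- ring_lug (a point): Outer part of the lug (8 mm wide, reaching 46 mm from the axis) that sticks out of the ring's rim: 44 mm from the axis along the ring's +y, 8 mm below its top face.
- lock_ring (a joint): Turn of the lock ring, rad; grows clockwise seen from above. It starts somewhere from 0 to 0.35; at 1.2 the lug is home against the stop (a hard end). It drags with about 0.45 N m of friction (about 5 N at 85 mm) and stays where it is left.
- filter_housing: Steel filter housing fixed to the worktop: foot plate 110 x 110 x 8 mm, drum 66 to 80 mm wide and 58 mm high, lock ring on top, hose barb to 63 mm from the axis towards its +x at 32 mm height, upright stop 8 mm wide on the drum's rim, 38 to 52 mm from the axis, lower than the ring's top. Origin: underside centre on the ring's axis; z up.
- rest_top (a point): Top centre of the tool rest, an aluminium block 110 (x) x 62 (y) mm fixed to the worktop, top 30 mm above it. A slot 18 mm wide, 18 mm deep runs along x; lips 4 mm high at x = +-41 to +-47 mm. The spanner lies plate flat on the top between the lips, prongs in the slot, bar along x, either way round: its origin is then here.
- small_beaker: Bystander: small glass beaker, 43 mm wide, 63 mm high. Origin: underside centre.
- pen: Bystander: marker pen lying on the worktop, 18 x 136 x 20 mm, long along its y. Origin: underside centre.
- dish: Bystander: petri dish, 90 mm wide, 15 mm high. Origin: underside centre.

How it is judged:
By the outcome, as a careful person would: the job done as asked, in the order asked, and still so for the second after the job is handed in, with the robot touching nothing.
It also fails if it takes over 67 s, if anything falls off the work surface, if the arm or the gripper's body presses on something with over 40 N, if the wrist force passes 120 N, or if a joint passes its speed limit or range.

## Working session

There is one attempt and no reset: what is moved stays moved. The work goes in short steps, Python scripts to look and compute and a shell command to move; the robot and the scene stay as the last step left them, time stands still between calls to the robot, and variables do not carry over. Pictures are saved under pics/ and viewed, at most 10 in all, crops included, and the job is handed in when it is done.

```bash
ls; mkdir -p pics; cat > look.py <<'E'
import cv2, numpy as np
from plant import ctrl
def snap(n,f):
    c=ctrl.read_camera(n); cv2.imwrite(f,cv2.cvtColor(c["pixels"],cv2.COLOR_RGB2BGR)); return c
E
python3 - <<'E'
from look import *
import pickle
for n in("scene","top"):
    c=snap(n,f"pics/{n}0.png"); pickle.dump(c,open(f"pics/{n}0.pkl","wb"))
    print(n,c["camera_matrix"],c["dist_coeffs"],c["xyz"],c["orientation"])
print(ctrl.get_state())
E
```

```text
inch.py
pics
plant.py
scene [[371.39877948   0.         319.97287776]
 [  0.         371.39877948 204.58719568]
 [  0.           0.           1.        ]] [-0.00793468  0.          0.          0.          0.        ] [ 0.01060943 -0.45247154  0.82976274] [ 0.81763648 -0.44715185  0.17631515 -0.31692078]
top [[509.56115495   0.         320.71885548]
 [  0.         509.56115495 206.81884944]
 [  0.           0.           1.        ]] [-0.16099488  0.          0.          0.          0.        ] [ 0.43947287 -0.07761272  1.47594239] [-0.69730163  0.71537213 -0.03087314  0.03255754]
{'time': 0.1, 'qpos': array([ 9.63970639e-01,  2.87117509e-01,  1.57806589e+00,  5.00840442e-06,
        1.27857474e+00, -1.50003257e-01]), 'dq': array([ 9.67891315e-04, -5.52219104e-05, -4.18780499e-03,  7.78342163e-04,
       -1.20636625e-03,  1.63362657e-03]), 'joint_efforts': array([ 1.69639068e-03, -4.07291365e+01, -2.93702602e+01, -1.18376197e-04,
        3.40554630e-03,  3.50710752e-05]), 'eef_pos': array([0.29733363, 0.6052468 , 0.20183949]), 'tcp_rot': array([ 2.26430863e-01,  9.74026638e-01, -1.00525237e-03, -4.02243400e-04]), 'contact_force': array([ 0.51278715,  0.04507766, -0.2173433 ]), 'wrist_torque': array([ 0.01705654, -0.01487985,  0.01331366]), 'finger_force': 0.0, 'opening': 0.9993771889664363}
```

View pics/top0.png

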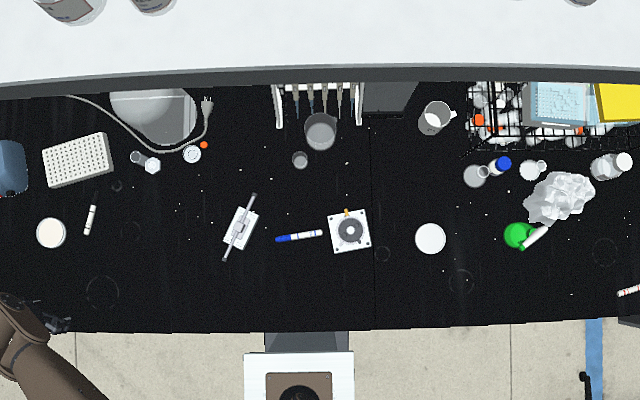

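View pics/scene0.png

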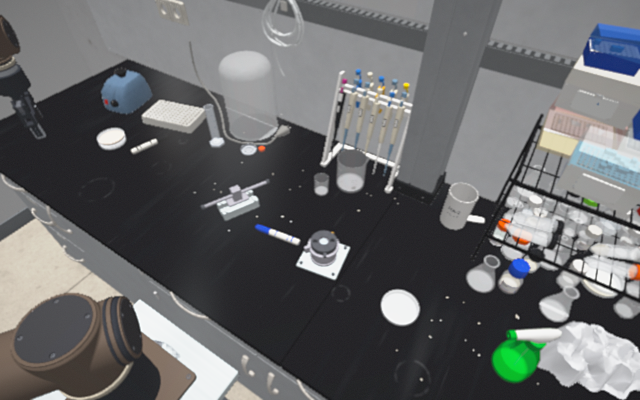

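The top view shows the spanner on its rest around (240,228), with bar ends near (223,261) and (255,195). The housing is at (350,230) with its barb near (346,212), the pen at (299,236), the dish at (430,238) and the beaker at (300,160). Next I'll enlarge crops of the spanner and housing.

```bash
python3 - <<'E'
import cv2,numpy as np
t=cv2.imread("pics/top0.png");s=cv2.imread("pics/scene0.png")
f=lambda i,x,y,w=57,h=43:cv2.resize(i[y:y+h,x:x+w],(400,300),interpolation=cv2.INTER_CUBIC)
a=np.vstack([np.hstack([f(t,322,206),f(t,200,190,100,75)]),np.hstack([f(s,295,226),f(s,192,165,100,75)])])
cv2.imwrite("pics/crop0.png",a)
E
```

```text
(no output)
```

View pics/crop0.png

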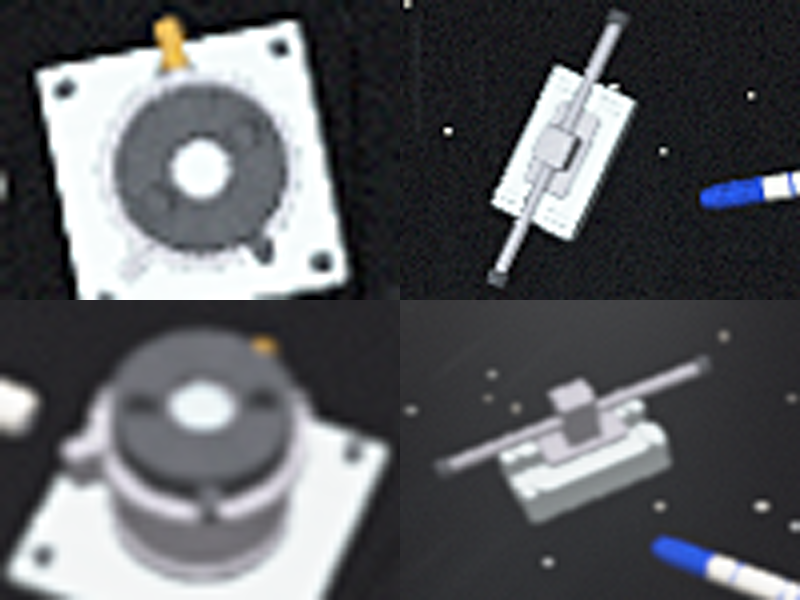

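```bash
cat >> look.py <<'E'
from scipy.spatial.transform import Rotation as R
def ray(c,uv,z):
    p=cv2.undistortPoints(np.array(uv,float).reshape(-1,1,2),np.array(c["camera_matrix"]),np.array(c["dist_coeffs"])).reshape(-1,2)
    d=R.from_quat(c["orientation"]).apply(np.c_[p,np.ones(len(p))]); o=np.array(c["xyz"])
    return (o+d*((z-o[2])/d[:,2])[:,None])[:,:2]
def proj(c,P):
    r=R.from_quat(c["orientation"]).inv(); P=np.array(P,float).reshape(-1,3)
    return cv2.projectPoints(P,r.as_rotvec(),-r.apply(c["xyz"]),np.array(c["camera_matrix"]),np.array(c["dist_coeffs"]))[0].reshape(-1,2)
def up(c,x,y,w,h,k=8):  # enlarged grey crop; pixel (u,v) of it -> (u+.5)/k-.5+x
    return cv2.resize(cv2.cvtColor(c["pixels"],cv2.COLOR_RGB2GRAY)[y:y+h,x:x+w],None,fx=k,fy=k,interpolation=cv2.INTER_CUBIC)
def back(p,x,y,k=8): return (np.array(p,float)+.5)/k-.5+np.array([x,y])
E
python3 - <<'E'
from look import *
import pickle
t=pickle.load(open("pics/top0.pkl","rb"));s=pickle.load(open("pics/scene0.pkl","rb"))
for c,n,(x,y,w,h) in((t,"top",(322,206,57,50)),(s,"scene",(295,226,57,50))):
    g=up(c,x,y,w,h); g=cv2.GaussianBlur(g,(5,5),0)
    print(n,"ring row/col profile")
    cy,cx=(192,228) if n=="top" else (130,232)
    print(g[cy,::8]); print(g[::8,cx])
# spanner
x,y,w,h=200,185,80,85
g=up(t,x,y,w,h)
m=(g>60).astype(np.uint8)
cs,_=cv2.findContours(m,cv2.RETR_EXTERNAL,cv2.CHAIN_APPROX_NONE)
k=max(cs,key=cv2.contourArea); p=back(k.reshape(-1,2),x,y)
i=np.argmin(p[:,1]);j=np.argmax(p[:,1]); print("bar tips px",p[i],p[j])
print("world z.056",ray(t,[p[i],p[j]],.056))
x,y,w,h=192,165,100,60
g=up(s,x,y,w,h); m=(g>75).astype(np.uint8)
cs,_=cv2.findContours(m,cv2.RETR_EXTERNAL,cv2.CHAIN_APPROX_NONE)
k=max(cs,key=cv2.contourArea); p=back(k.reshape(-1,2),x,y)
i=np.argmin(p[:,0]);j=np.argmax(p[:,0]); print("scene tips",p[i],p[j],ray(s,[p[i],p[j]],.056))
E
```

```text
top ring row/col profile
[ 30  24  19  21  25  29  19   2 159 255 253 251 254 239 226 250 182  95
  94 105 108 109 112  95 130 225 255 252 250 250 252 255 228 146 104 105
 107 111 110 103  86 162 237 248 255 255 201  63   9  21  16  14  17  19
  24  28  31]
[ 12  23  35  22   4  37 188 255 254 254 249 230 167 106 101 107 105 106
 105  88 169 253 255 252 250 250 253 255 209 119  96 106 104 104 106  92
 105 182 233 247 253 252 253 255 210  60   9  21  16  22]
scene ring row/col profile
[240 244 247 228 167  92  43  33  38  38  35  26  58 149 221 212 148 106
  94  88  87  86  89 103 143 207 244 247 245 244 245 248 239 189 130 106
 103 103 102 104 106 121 165 190 148  74  29  24  30  34  37  37  37  37
  38  37  38]
[ 39  39  35  39  67 102 116 115 114 113 105 120 182 236 246 242 243 251
 218 144 109 110 112 114 115 104  91  96 105 113 116 103 102 112 115 115
 109 112 156 179 183 226 249 244 244 244 244 245 250 226]
bar tips px [252.6875 191.9375] [224.3125 261.3125]
world z.056 [[0.61424452 0.11452944]
 [0.42135672 0.19734634]]
scene tips [200.1875 205.5625] [268.9375 181.5625] [[0.42500446 0.20770089]
 [0.60699251 0.10494125]]
```

```bash
cat >> look.py <<'E'
def cluster(c,box,lo,hi,k=8):
    x,y,w,h=box; g=up(c,x,y,w,h,k); m=((g>=lo)&(g<hi)).astype(np.uint8)
    n,l,st,ce=cv2.connectedComponentsWithStats(m,connectivity=4); return g,m,l,st,ce
def bar(c,box,lo,z,c0,yaw,s0=.062,s1=.092,half=.012):
    """centres of the bar's two free parts, from bright pixels cast on the plane z"""
    x,y,w,h=box; g=up(c,x,y,w,h); v,u=np.nonzero(g>lo)
    P=ray(c,back(np.c_[u,v],x,y),z)-c0; e=np.array([np.cos(yaw),np.sin(yaw)]); n=np.array([-e[1],e[0]])
    s=P@e; q=P@n; out=[]
    S=[];Q=[]
    for sg in(1,-1):
        k=(sg*s>s0)&(sg*s<s1)&(abs(q)<half); S+=list(s[k]);Q+=list(q[k])
    a,b=np.polyfit(S,Q,1); k=(abs(q-a*s-b)<.006)
    # ends of the bright run along the bar
    return b*n+c0, yaw+np.arctan(a), np.percentile(s[k],[0.3,99.7]), len(S)
E
python3 - <<'E'
from look import *
import pickle
t=pickle.load(open("pics/top0.pkl","rb"));s=pickle.load(open("pics/scene0.pkl","rb"))
for c,box,lo in((t,(200,185,80,85),80),(s,(192,165,100,60),90)):
    c0=np.array([.517,.156]);yaw=-.45
    for i in range(3): c1,yaw,e,n=bar(c,box,lo,.056,c0,yaw); c0=c1
    print("bar",c0,np.degrees(yaw),e,n)
# hub top: bright/grey patch; profiles only
from scipy.optimize import least_squares
for c,box,seed,hi in((t,(322,206,57,50),(228-80,192-30),165),(s,(295,226,57,50),(232+50,130+20),145)):
    g,m,l,st,ce=cluster(c,box,30,hi)
    i=l[seed[1],seed[0]] if l[seed[1],seed[0]] else 0
    k,_=cv2.findContours((l==i).astype(np.uint8),cv2.RETR_CCOMP,cv2.CHAIN_APPROX_NONE)
    for q in sorted(k,key=cv2.contourArea)[-2:]:
        P=ray(c,back(q.reshape(-1,2),*box[:2]),.074)
        r=least_squares(lambda v:np.hypot(*(P-v[:2]).T)-v[2],[*P.mean(0),.03],loss="soft_l1",f_scale=.0007).x
        print("circle",i,st[i],r)
E
```

```text
bar [0.51669486 0.1553683 ] -26.086948564570328 [-0.10292231  0.10470407] 5139
bar [0.51663783 0.15525049] -25.96137022870692 [-0.10345605  0.10401008] 5593
circle 55 [  130    96   199   208 28047] [ 0.50008391 -0.15524575  0.0116053 ]
circle 55 [  130    96   199   208 28047] [ 0.49990069 -0.15549489  0.03405056]
circle 1 [     0      0    456    400 116403] [ 0.49659573 -0.15695997  0.01228845]
circle 1 [     0      0    456    400 116403] [ 0.48000015 -0.16559291  0.0721007 ]
```

```bash
cat > ring.py <<'E'
from look import *
def angles(c,box,ctr=(.4999,-.1554),zlug=.074):
    x,y,w,h=box; g=up(c,x,y,w,h); v,u=np.mgrid[:g.shape[0],:g.shape[1]]
    uv=back(np.c_[u.ravel(),v.ravel()],x,y); G=g.ravel().astype(float)
    P=ray(c,uv,.074)-ctr; r=np.hypot(*P.T); th=np.degrees(np.arctan2(P[:,1],P[:,0]))
    b=np.arange(-180,180,10)
    print("holes",[(int(a),int(G[(r>.019)&(r<.025)&(th>=a)&(th<a+10)].mean())) for a in b])
    k=(r>.018)&(r<.026); med=np.median(G[k]); wt=np.clip(med-6-G,0,None)*k
    z=(wt*np.exp(2j*np.radians(th))).sum(); print("hole axis deg",np.degrees(np.angle(z))/2)
    print("lug",[(int(a),int(G[(r>.039)&(r<.044)&(th>=a)&(th<a+10)].mean())) for a in b])
    k=(r>.038)&(r<.046)&(G<150)
    return P,r,th,G
E
python3 - <<'E'
from ring import *
import pickle
t=pickle.load(open("pics/top0.pkl","rb"));s=pickle.load(open("pics/scene0.pkl","rb"))
for c,b in((t,(322,206,57,50)),(s,(295,226,57,50))): angles(c,b)
E
```

```text
holes [(-180, 108), (-170, 111), (-160, 109), (-150, 108), (-140, 105), (-130, 107), (-120, 103), (-110, 106), (-100, 108), (-90, 110), (-80, 106), (-70, 98), (-60, 109), (-50, 104), (-40, 100), (-30, 108), (-20, 107), (-10, 105), (0, 109), (10, 110), (20, 107), (30, 106), (40, 105), (50, 105), (60, 106), (70, 108), (80, 108), (90, 109), (100, 102), (110, 102), (120, 109), (130, 102), (140, 97), (150, 107), (160, 109), (170, 105)]
hole axis deg -53.58086186288967
lug [(-180, 243), (-170, 249), (-160, 240), (-150, 95), (-140, 224), (-130, 243), (-120, 249), (-110, 248), (-100, 250), (-90, 248), (-80, 251), (-70, 249), (-60, 251), (-50, 250), (-40, 249), (-30, 244), (-20, 249), (-10, 251), (0, 203), (10, 182), (20, 215), (30, 243), (40, 240), (50, 246), (60, 244), (70, 243), (80, 239), (90, 245), (100, 243), (110, 245), (120, 246), (130, 235), (140, 223), (150, 246), (160, 240), (170, 246)]
holes [(-180, 111), (-170, 112), (-160, 112), (-150, 110), (-140, 110), (-130, 109), (-120, 111), (-110, 113), (-100, 113), (-90, 113), (-80, 102), (-70, 71), (-60, 64), (-50, 89), (-40, 108), (-30, 113), (-20, 112), (-10, 111), (0, 113), (10, 116), (20, 115), (30, 114), (40, 112), (50, 111), (60, 112), (70, 113), (80, 114), (90, 114), (100, 113), (110, 97), (120, 70), (130, 72), (140, 97), (150, 111), (160, 113), (170, 111)]
hole axis deg -54.27042046876505
lug [(-180, 81), (-170, 70), (-160, 66), (-150, 104), (-140, 75), (-130, 87), (-120, 114), (-110, 160), (-100, 202), (-90, 230), (-80, 210), (-70, 64), (-60, 38), (-50, 36), (-40, 37), (-30, 36), (-20, 37), (-10, 34), (0, 36), (10, 36), (20, 37), (30, 37), (40, 36), (50, 37), (60, 37), (70, 36), (80, 36), (90, 36), (100, 35), (110, 39), (120, 70), (130, 149), (140, 218), (150, 180), (160, 156), (170, 123)]
```

```bash
cat > delta.py <<'E'
import sys,numpy as np
from scipy.spatial.transform import Rotation as R
from plant import ctrl
x,y,z,yaw=map(float,sys.argv[1:5])   # yaw: direction of tool x (deg), taken modulo 180, tool straight down
s=ctrl.get_state(); r=R.from_quat(s["tcp_rot"]); X=r.as_matrix()[:,0]; cur=np.degrees(np.arctan2(X[1],X[0]))
d=(yaw-cur+90)%180-90
g=R.from_euler("z",cur+d,degrees=True)*R.from_euler("x",180,degrees=True)
print("t",s["time"],"tcp",s["eef_pos"].round(4),"yaw",cur.round(2),"dpos",r.inv().apply(np.array([x,y,z])-s["eef_pos"]).round(4),
 "rot",(r.inv()*g).as_rotvec().round(4),"q6",s["qpos"][5].round(2),"F",s["contact_force"].round(2),"open",round(s["opening"],3))
E
python3 delta.py .5170 .1551 .120 -26; python3 - <<'E'
from ring import *
import pickle
t=pickle.load(open("pics/top0.pkl","rb"));b=(322,206,57,50)
x,y,w,h=b; g=up(t,x,y,w,h); v,u=np.nonzero(g<150); P=ray(t,back(np.c_[u,v],x,y),.066)-[.4999,-.1554]
r=np.hypot(*P.T); th=np.degrees(np.arctan2(P[:,1],P[:,0])); k=(r>.037)&(r<.048)&(th<-120); print("lug",np.mean(th[k]),r[k].max(),k.sum())
E
```

```text
t 0.1 tcp [0.2973 0.6052 0.2018] yaw 153.83 dpos [-0.3957 -0.3069  0.0824] rot [-0.0021 -0.0003 -0.003 ] q6 -0.15 F [ 0.51  0.05 -0.22] open 0.999
lug -143.2780823175286 0.04537817868878479 505
```

Careful with the scale: shifts go in shares of 600 mm and turns go in shares of 2 pi rad. That gives: -0.3957 m / 0.6 = -0.6595, -0.385 m / 0.6 = -0.6417.

```bash
echo '[[[-0.0667,-0.0517,0],[0,0,0],1],[[-0.1467,-0.1133,0],[0,0,0],1],[[-0.22,-0.17,0],[0,0,0],1],[[-0.2933,-0.2267,0],[0,0,0],1],[[-0.3667,-0.2833,0],[0,0,0],1],[[-0.44,-0.34,0.0167],[0,0,0],1],[[-0.5133,-0.3983,0.05],[0,0,0],1],[[-0.5867,-0.455,0.0833],[0,0,0],1],[[-0.6417,-0.4983,0.1167],[0,0,0],1],[[-0.6595,-0.5115,0.1333],[0,0,0],1]]' | python3 inch.py 40; echo '[[[0,0,0],[0,0,0],1],[[0,0,0],[0,0,0],1]]' | python3 inch.py; python3 delta.py .5170 .1551 .044 -26
```

```text
time: 1.35
eef_pos: [0.5172, 0.1537, 0.1214]
tcp_rot: [0.228, 0.974, -0.0, -0.001]
contact_force: [-0.7, -0.1, 0.1]
opening: 1.001
finger_force: 0.0
time: 1.6
eef_pos: [0.5174, 0.157, 0.1237]
tcp_rot: [0.226, 0.974, 0.0, 0.0]
contact_force: [-0.2, 0.4, 0.3]
opening: 1.003
finger_force: 0.0
t 1.6 tcp [0.5174 0.157  0.1237] yaw 153.9 dpos [-0.0005 -0.0019  0.0797] rot [ 0.0007  0.0004 -0.0018] q6 -1.01 F [-0.21  0.43  0.33] open 1.003
```

To row units: 0.078 m / 0.6 = 0.13, -0.0015 m / 0.6 = -0.0025.

```bash
echo '[[[0,-0.0017,0.0417],[0,0,0],1],[[0,-0.0025,0.0833],[0,0,0],1],[[0,-0.0025,0.1167],[0,0,0],1],[[0,-0.0025,0.13],[0,0,0],1],[[0,-0.0025,0.13],[0,0,0],1],[[0,-0.0025,0.13],[0,0,0],0.5],[[0,-0.0025,0.13],[0,0,0],0.3],[[0,-0.0025,0.13],[0,0,0],0],[[0,-0.0025,0.13],[0,0,0],0]]' | python3 inch.py 40; echo '[[[0,0,0],[0,0,0],0],[[0,0,0],[0,0,0],0],[[0,0,0],[0,0,0],0]]' | python3 inch.py 70;python3 delta.py .5170 .1551 .044 -26
```

```text
time: 2.72
eef_pos: [0.517, 0.1543, 0.0458]
tcp_rot: [0.226, 0.974, -0.0, 0.0]
contact_force: [-1.7, -1.6, 2.6]
opening: 0.261
finger_force: 39.3
time: 3.1
eef_pos: [0.517, 0.1542, 0.0459]
tcp_rot: [0.226, 0.974, -0.0, 0.0]
contact_force: [-2.6, -1.4, 6.4]
opening: 0.25
finger_force: 68.5
t 3.1 tcp [0.517  0.1542 0.0459] yaw 153.84 dpos [0.0004 0.0007 0.0019] rot [-0.0004  0.0003 -0.0028] q6 -1.01 F [-2.61 -1.44  6.41] open 0.25
```

To row units: -0.09 m / 0.6 = -0.15, -0.07 m / 0.6 = -0.1167.

```bash
echo '[[[0,0,-0.025],[0,0,0],0],[[0,0,-0.0667],[0,0,0],0],[[0,0,-0.1167],[0,0,0],0],[[0,0,-0.15],[0,0,0],0],[[0,0,-0.15],[0,0,0],0]]' | python3 inch.py; python3 delta.py .4999 -.1554 .136 -53.8
```

```text
time: 3.72
eef_pos: [0.518, 0.1547, 0.137]
tcp_rot: [0.226, 0.974, 0.001, 0.002]
contact_force: [0.3, 0.4, -2.3]
opening: 0.242
finger_force: 68.9
t 3.725 tcp [0.518  0.1547 0.137 ] yaw 153.82 dpos [-0.1206 -0.2863  0.0007] rot [0.0033 0.0028 0.4821] q6 -1.01 F [ 0.35  0.44 -2.25] open 0.242
```

To row units: -0.2863 m / 0.6 = -0.4772, -0.271 m / 0.6 = -0.4517, 0.4821 rad / 6.2832 = 0.0767.

```bash
echo '[[[-0.0167,-0.04,0],[0,0,0.0064],0],[[-0.0467,-0.1117,0],[0,0,0.0175],0],[[-0.0767,-0.1833,0],[0,0,0.0286],0],[[-0.1067,-0.255,0],[0,0,0.0398],0],[[-0.1367,-0.3267,0],[0,0,0.0509],0],[[-0.1667,-0.3967,0],[0,0,0.0637],0],[[-0.19,-0.4517,0],[0,0,0.0732],0],[[-0.201,-0.4772,0],[0,0,0.0767],0],[[-0.201,-0.4772,0],[0,0,0.0767],0],[[-0.201,-0.4772,0],[0,0,0.0767],0]]' | python3 inch.py; python3 delta.py .4999 -.1554 .136 -53.8; python3 - <<'E'
from look import *
import pickle
a=[]
for n in("scene","top"):
    c=snap(n,f"pics/{n}1.png"); pickle.dump(c,open(f"pics/{n}1.pkl","wb"))
    p=c["pixels"][...,::-1]; u,v=proj(c,[.5,-.155,.11])[0].astype(int); w=80 if n=="scene" else 50; h=w*3//4
    print(n,u,v,u-w,v-h,w)
    a.append(cv2.resize(p[v-h:v+h,u-w:u+w],(400,300),interpolation=cv2.INTER_CUBIC))
cv2.imwrite("pics/crop1.png",np.hstack(a))
E
```

```text
time: 4.97
eef_pos: [0.4985, -0.1544, 0.1345]
tcp_rot: [0.452, 0.892, 0.0, -0.001]
contact_force: [0.7, 0.2, -3.1]
opening: 0.248
finger_force: 69.1
t 4.975 tcp [ 0.4985 -0.1544  0.1345] yaw 126.27 dpos [-0.0017  0.0006 -0.0015] rot [-0.     -0.0016  0.0013] q6 -1.13 F [ 0.69  0.18 -3.09] open 0.248
scene 323 230 243 170 80
top 350 229 300 192 50
```

View pics/crop1.png

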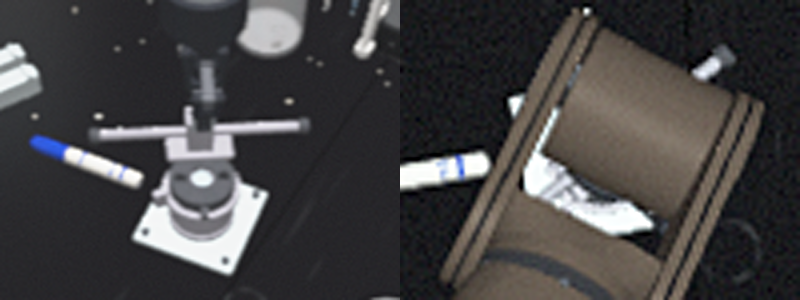

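The spanner hangs level above the ring. In the scene crop the bar caps are near (95,134) and (303,125), with the ring at (203,180) below. The arm hides most of it from the top camera, so I'll measure the bar centre and the two holes in the scene view.

```bash
python3 - <<'E'
from look import *
import pickle
s=pickle.load(open("pics/scene1.pkl","rb"));s0=pickle.load(open("pics/scene0.pkl","rb"))
z=.1447
for lo in(80,100):
    c0=np.array([.4985,-.1544]);yaw=np.radians(-53.8)
    for i in range(3): c1,yaw,e,n=bar(s,(270,205,110,30),lo,z,c0,yaw,.03,.09,.010); c0=c1
    u=np.array([np.cos(yaw),np.sin(yaw)]); print("bar",c0,np.degrees(yaw),e,n,"mid",c0+u*e.mean())
# holes in scene0
x,y,w,h=295,226,57,50; g=up(s0,x,y,w,h); v,u=np.mgrid[:g.shape[0],:g.shape[1]]
P=ray(s0,back(np.c_[u.ravel(),v.ravel()],x,y),.074); G=g.ravel().astype(float)
H=[]
for a in(-54,126):
    q=np.array([.4985,-.156])+.022*np.array([np.cos(np.radians(a)),np.sin(np.radians(a))])
    for i in range(4):
        k=np.hypot(*(P-q).T)<.008; wt=np.clip(95-G,0,None)*k; q=(P*wt[:,None]).sum(0)/wt.sum()
    H.append(q); print("hole",q,wt.sum())
d=H[0]-H[1]; print("mid",(H[0]+H[1])/2,"sep",np.hypot(*d),"yaw",np.degrees(np.arctan2(d[1],d[0])))
E
```

```text
bar [ 0.4997213  -0.15350584] -53.72550942129532 [-0.10664745  0.10329532] 16558 mid [ 0.49872965 -0.15215461]
bar [ 0.49985228 -0.15341006] -53.73710660128588 [-0.10482498  0.10192835] 14897 mid [ 0.49899562 -0.15224227]
hole [ 0.51112924 -0.1736514 ] 15870.0
hole [ 0.48538971 -0.1378951 ] 14949.0
mid [ 0.49825948 -0.15577325] sep 0.04405719529231638 yaw -54.25139551187034
```

To row units: 0.03 m / 0.6 = 0.05, -0.0027 m / 0.6 = -0.0045, 0.007 rad / 6.2832 = 0.0011.

```bash
echo '[[[-0.0045,-0.0013,0.0167],[0,0,0.0011],0],[[-0.0045,-0.0013,0.0333],[0,0,0.0011],0],[[-0.0045,-0.0013,0.0467],[0,0,0.0011],0],[[-0.0045,-0.0013,0.05],[0,0,0.0011],0],[[-0.0045,-0.0013,0.05],[0,0,0.0011],0],[[-0.0045,-0.0013,0.05],[0,0,0.0011],0]]' | python3 inch.py; python3 - <<'E'
from look import *
import pickle
T=[]
for i in range(4):
    s=snap("scene","pics/scene2.png"); st=ctrl.get_state(); T.append(st["eef_pos"])
pickle.dump(s,open("pics/scene2.pkl","wb")); T=np.array(T); print(T.round(4), st["tcp_rot"])
z=T[:,2].mean()-.0159+.026; print("z",z)
u,v=proj(s,[.5,-.155,z])[0].astype(int)
for lo in(80,100):
    c0=np.array([.4999,-.1555]);yaw=np.radians(-54)
    for i in range(3): c1,yaw,e,n=bar(s,(u-55,v-15,110,30),lo,z,c0,yaw,.04,.09,.010); c0=c1
    k=np.array([np.cos(yaw),np.sin(yaw)]); print("bar",c0,np.degrees(yaw),e,n,"mid",c0+k*e.mean())
p=s["pixels"][...,::-1][v-30:v+60,u-60:u+60]; cv2.imwrite("pics/crop2.png",cv2.resize(p,(800,600),interpolation=cv2.INTER_CUBIC)); print(u-60,v-30)
E
```

```text
time: 5.82
eef_pos: [0.5, -0.1585, 0.1055]
tcp_rot: [0.456, 0.89, -0.0, 0.0]
contact_force: [-0.2, -0.4, -2.1]
opening: 0.241
finger_force: 69.1
[[ 0.5    -0.1585  0.1056]
 [ 0.5    -0.1585  0.1056]
 [ 0.5    -0.1585  0.1056]
 [ 0.4999 -0.1584  0.1055]] [ 4.55512936e-01  8.90229103e-01 -2.00682873e-05  3.28387009e-04]
z 0.11566105243111477
bar [ 0.49978107 -0.15558641] -54.0686007379945 [-0.13711903  0.10584649] 13192 mid [ 0.49060545 -0.1429254 ]
bar [ 0.4999308  -0.15547762] -54.061979479804286 [-0.13709722  0.1038883 ] 11841 mid [ 0.49018548 -0.14203379]
263 199
```

View pics/crop2.png

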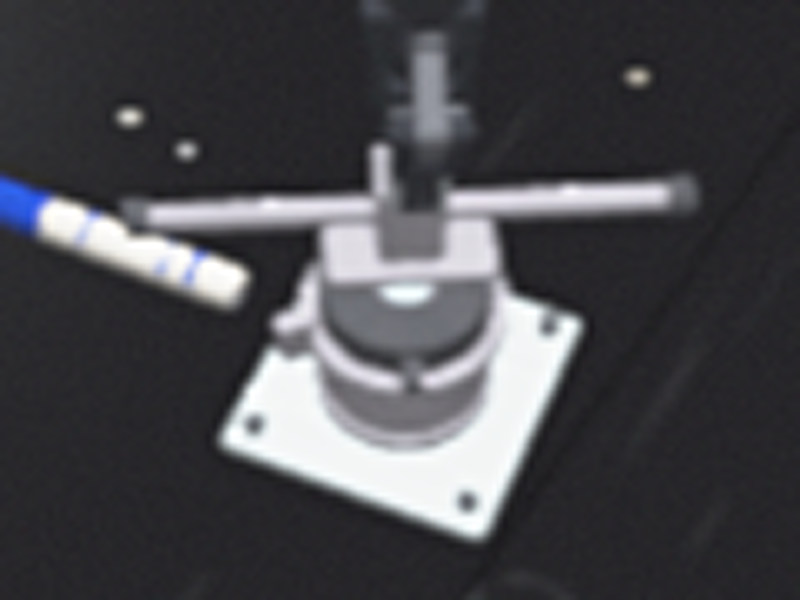

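The crop shows the plate level just above the ring and lined up along the bar. The plate front edge runs (327,283)–(500,272) and the ring spans about 325–497. I'll refine the ring centre in the scene view using its far rim.

```bash
python3 - <<'E'
from look import *
import pickle
from scipy.optimize import least_squares
s=pickle.load(open("pics/scene0.pkl","rb")); x,y,w,h=295,226,57,50; g=up(s,x,y,w,h)
v,u=np.mgrid[:g.shape[0],:g.shape[1]]
from scipy.ndimage import map_coordinates
c=np.array([.499,-.1557]); 
for away in(45,):
  for it in range(2):
    pts=[]
    for a in np.radians(np.arange(-25,80,3)):
        r=np.linspace(.028,.042,57); Q=c+r[:,None]*[np.cos(a),np.sin(a)]
        px=(proj(s,np.c_[Q,np.full(57,.074)])-[x,y]+.5)*8-.5
        val=map_coordinates(g.astype(float),[px[:,1],px[:,0]],order=1); gr=np.diff(val)
        i=np.argmin(gr); pts.append((np.degrees(a).round(),r[i].round(4),val[0].round(),val[-1].round()))
    if it==0: print(pts)
    P=np.array([[c[0]+p[1]*np.cos(np.radians(p[0])),c[1]+p[1]*np.sin(np.radians(p[0]))] for p in pts if p[3]<70 and p[2]<140])
    f=least_squares(lambda q:np.hypot(*(P-q).T)-.034,c,loss="soft_l1",f_scale=.0005); c=f.x; print(len(P),c,np.abs(f.fun).mean())
E
```

```text
[(np.float64(-25.0), np.float64(0.032), np.float64(113.0), np.float64(38.0)), (np.float64(-22.0), np.float64(0.0332), np.float64(114.0), np.float64(37.0)), (np.float64(-19.0), np.float64(0.0348), np.float64(114.0), np.float64(35.0)), (np.float64(-16.0), np.float64(0.0368), np.float64(115.0), np.float64(35.0)), (np.float64(-13.0), np.float64(0.0373), np.float64(117.0), np.float64(36.0)), (np.float64(-10.0), np.float64(0.0365), np.float64(118.0), np.float64(36.0)), (np.float64(-7.0), np.float64(0.0373), np.float64(115.0), np.float64(33.0)), (np.float64(-4.0), np.float64(0.0365), np.float64(111.0), np.float64(31.0)), (np.float64(-1.0), np.float64(0.0348), np.float64(110.0), np.float64(36.0)), (np.float64(2.0), np.float64(0.0338), np.float64(112.0), np.float64(36.0)), (np.float64(5.0), np.float64(0.0325), np.float64(113.0), np.float64(35.0)), (np.float64(8.0), np.float64(0.034), np.float64(115.0), np.float64(37.0)), (np.float64(11.0), np.float64(0.032), np.float64(116.0), np.float64(37.0)), (np.float64(14.0), np.float64(0.0328), np.float64(117.0), np.float64(36.0)), (np.float64(17.0), np
[... 993 characters left out ...]
.0), np.float64(0.0322), np.float64(113.0), np.float64(38.0)), (np.float64(59.0), np.float64(0.0318), np.float64(114.0), np.float64(38.0)), (np.float64(62.0), np.float64(0.0335), np.float64(113.0), np.float64(38.0)), (np.float64(65.0), np.float64(0.0338), np.float64(113.0), np.float64(37.0)), (np.float64(68.0), np.float64(0.0325), np.float64(112.0), np.float64(38.0)), (np.float64(71.0), np.float64(0.033), np.float64(114.0), np.float64(37.0)), (np.float64(74.0), np.float64(0.0338), np.float64(116.0), np.float64(37.0)), (np.float64(77.0), np.float64(0.034), np.float64(115.0), np.float64(37.0))]
35 [ 0.49873271 -0.15705722] 0.0010830370381243986
35 [ 0.49849339 -0.15647925] 0.001161415627301373
```

To row units: 0.009 m / 0.6 = 0.015, -0.0012 m / 0.6 = -0.002.

```bash
echo '[[[0.0017,-0.002,0],[0,0,0],0],[[0.0017,-0.002,0.005],[0,0,0],0],[[0.0017,-0.002,0.0083],[0,0,0],0],[[0.0017,-0.002,0.0117],[0,0,0],0],[[0.0017,-0.002,0.015],[0,0,0],0],[[0.0017,-0.002,0.015],[0,0,0],0],[[0.0017,-0.002,0.015],[0,0,0],0]]' | python3 inch.py; python3 delta.py .4984 -.156 .09 -54.1
```

```text
time: 6.9
eef_pos: [0.4982, -0.1582, 0.0962]
tcp_rot: [0.456, 0.89, 0.0, 0.0]
contact_force: [1.3, 0.5, -3.0]
opening: 0.247
finger_force: 69.1
t 6.9 tcp [ 0.4982 -0.1582  0.0962] yaw 125.8 dpos [0.0017 0.0014 0.0062] rot [ 0.0002  0.0001 -0.0017] q6 -1.13 F [ 1.32  0.54 -3.05] open 0.247
```

To row units: 0.005 m / 0.6 = 0.0083, 0.004 m / 0.6 = 0.0067.

```bash
echo '[[[0,0,0.0033],[0,0,0],0],[[0,0,0.0067],[0,0,0],0],[[0,0,0.0083],[0,0,0],0],[[0,0,0.0083],[0,0,0],0],[[0,0,0.0083],[0,0,0],0]]' | python3 inch.py; echo '[[[0,0,0.0017],[0,0,0],0],[[0,0,0.0033],[0,0,0],0],[[0,0,0.0033],[0,0,0],0],[[0,0,0.0033],[0,0,0],0]]' | python3 inch.py
```

```text
time: 7.52
eef_pos: [0.4985, -0.1581, 0.0912]
tcp_rot: [0.456, 0.89, 0.0, 0.0]
contact_force: [2.8, 0.9, -2.4]
opening: 0.242
finger_force: 69.3
time: 8.02
eef_pos: [0.4985, -0.1583, 0.0898]
tcp_rot: [0.456, 0.89, 0.0, 0.0]
contact_force: [1.3, 2.5, 4.3]
opening: 0.245
finger_force: 70.0
```

To row units: -0.09 m / 0.6 = -0.15, -0.05 m / 0.6 = -0.0833.

```bash
echo '[[[0,0,0.0017],[0,0,0],0],[[0,0,0.0017],[0,0,0],0],[[0,0,0],[0,0,0],0.6],[[0,0,0],[0,0,0],1],[[0,0,0],[0,0,0],1],[[0,0,-0.0333],[0,0,0],1],[[0,0,-0.0833],[0,0,0],1],[[0,0,-0.15],[0,0,0],1],[[0,0,-0.15],[0,0,0],1]]' | python3 inch.py; python3 - <<'E'
from look import *
import pickle
s=snap("scene","pics/scene3.png"); pickle.dump(s,open("pics/scene3.pkl","wb")); z=.1
u,v=proj(s,[.5,-.155,z])[0].astype(int)
for lo in(80,100):
    c0=np.array([.4985,-.156]);yaw=np.radians(-54)
    for i in range(3): c1,yaw,e,n=bar(s,(u-55,v-15,110,30),lo,z,c0,yaw,.03,.09,.008); c0=c1
    print("bar",c0,np.degrees(yaw),e,n)
p=s["pixels"][...,::-1][v-40:v+50,u-60:u+60]; cv2.imwrite("pics/crop3.png",cv2.resize(p,(800,600),interpolation=cv2.INTER_CUBIC)); print(u-60,v-40)
E
```

```text
time: 9.15
eef_pos: [0.5002, -0.1596, 0.183]
tcp_rot: [0.455, 0.89, -0.0, 0.004]
contact_force: [-0.1, -0.4, -0.7]
opening: 0.998
finger_force: 0.0
bar [ 0.49807345 -0.15630956] -54.12156955052485 [-0.13238736  0.10525066] 15406
bar [ 0.49812808 -0.15627013] -54.0213544159497 [-0.13054083  0.10336934] 14147
263 193
```

View pics/crop3.png

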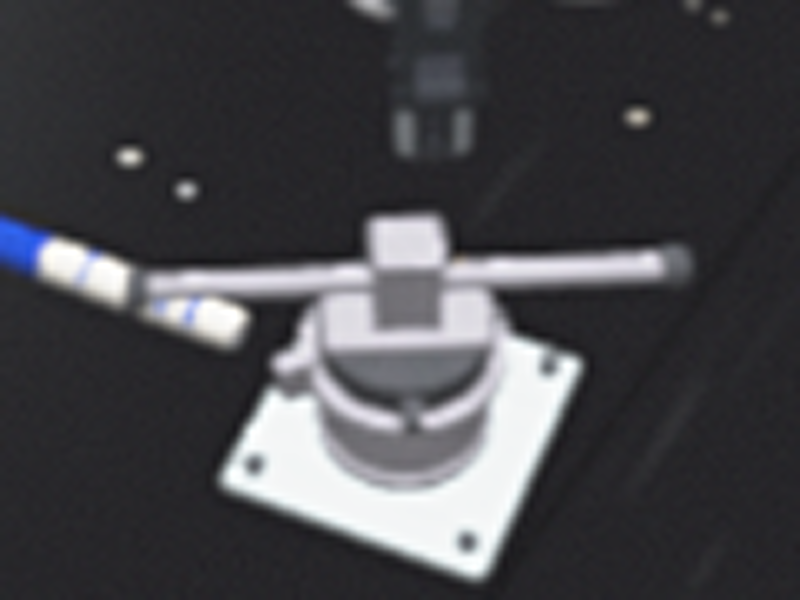

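The spanner is seated. The plate lies flat on the ring, the bar runs from (140,288) to (676,265), the lug at (412,413) has not moved, and the gripper is clear above. Next is the grip near the bar end.

```bash
echo '[[[0,0,0],[0,0,0],1]]' | python3 inch.py>/dev/null; python3 delta.py .5485 -.2263 .083 -54.1
```

```text
t 9.325 tcp [ 0.4972 -0.1578  0.1775] yaw 125.8 dpos [-0.0858  0.0017  0.0943] rot [-0.0014 -0.0024 -0.0017] q6 -1.13 F [ 0.13 -0.03 -0.2 ] open 1.001
```

To row units: 0.092 m / 0.6 = 0.1533, 0.09 m / 0.6 = 0.15.

```bash
echo '[[[-0.05,0,0],[0,0,0],1],[[-0.1083,0,0],[0,0,0],1],[[-0.14,0.0017,0.0167],[0,0,0],1],[[-0.143,0.0022,0.0667],[0,0,0],1],[[-0.143,0.0025,0.1167],[0,0,0],0.6],[[-0.143,0.0025,0.15],[0,0,0],0.5],[[-0.143,0.0025,0.1533],[0,0,0],0.5],[[-0.143,0.0025,0.1533],[0,0,0],0.5]]' | python3 inch.py 25;  python3 delta.py .5485 -.2263 .083 -54.1
```

```text
time: 10.32
eef_pos: [0.5499, -0.2271, 0.0876]
tcp_rot: [0.455, 0.89, -0.0, 0.0]
contact_force: [0.4, -0.7, -0.3]
opening: 0.502
finger_force: 0.0
t 10.325 tcp [ 0.5499 -0.2271  0.0876] yaw 125.81 dpos [ 0.0015 -0.0007  0.0046] rot [ 0.0003  0.0008 -0.0015] q6 -1.19 F [ 0.43 -0.73 -0.29] open 0.502
```

To row units: 0.0045 m / 0.6 = 0.0075, 0.001 m / 0.6 = 0.0017.

```bash
echo '[[[0.0017,-0.0012,0.0075],[0,0,0],0.3],[[0.0017,-0.0012,0.0075],[0,0,0],0.2],[[0.0017,-0.0012,0.0075],[0,0,0],0],[[0.0017,-0.0012,0.0075],[0,0,0],0],[[0.0017,-0.0012,0.0075],[0,0,0],0],[[0.0017,-0.0012,0.0075],[0,0,0],0]]' | python3 inch.py 35;  python3 delta.py .5485 -.2263 .083 -54.1
```

```text
time: 11.08
eef_pos: [0.5484, -0.2265, 0.0827]
tcp_rot: [0.455, 0.89, -0.0, 0.0]
contact_force: [-0.8, -0.3, -0.4]
opening: -0.001
finger_force: 0.0
t 11.075 tcp [ 0.5484 -0.2265  0.0827] yaw 125.81 dpos [ 0.0001  0.0002 -0.0003] rot [-0.      0.0001 -0.0016] q6 -1.19 F [-0.83 -0.29 -0.41] open -0.001
```

```bash
python3 - <<'E'
from look import *
a=[]
for n in("scene","top"):
    s=snap(n,f"pics/{n}4.png")
    u,v=proj(s,[.52,-.19,.1])[0].astype(int); w=60 if n=="scene" else 45;h=w*3//4
    a.append(cv2.resize(s["pixels"][...,::-1][v-h:v+h,u-w:u+w],(400,300),interpolation=cv2.INTER_CUBIC))
cv2.imwrite("pics/crop4.png",np.hstack(a))
E
```

```text
(no output)
```

View pics/crop4.png

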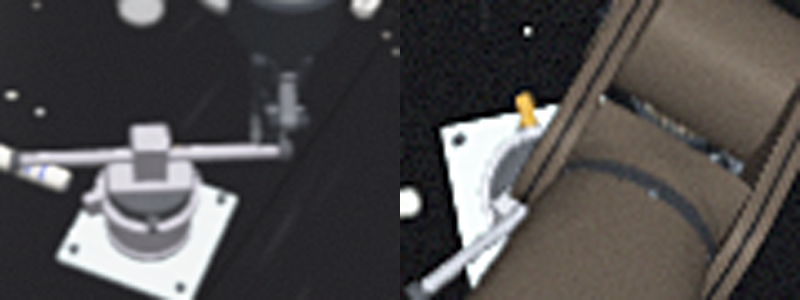

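```bash
python3 - <<'E'
from look import *
from plant import ctrl
s=ctrl.read_camera("scene"); t=ctrl.read_camera("top")
e=np.array([.5878,-.809]); P=[[.5484,-.2265,.0827],[.5484,-.2265,.1017]]+[[*(np.array([.4983,-.1561])+k*e),.1] for k in(0,.06,.085,.1)]
u,v=330,195; print((proj(s,P)-[u,v])*12)
cr=s["pixels"][...,::-1][v:v+50,u:u+66]; cv2.imwrite("pics/crop5.png",cv2.resize(cr,None,fx=12,fy=12,interpolation=cv2.INTER_CUBIC))
print(ctrl.get_state()["opening"])
E
```

```text
[[330.97447202 502.12163587]
 [338.25663619 446.14661511]
 [-77.19280549 466.57155381]
 [210.8523244  453.670425  ]
 [330.36750836 448.31061619]
 [401.93249642 445.09925762]]
-0.0006780803680807414
```

View pics/crop5.png

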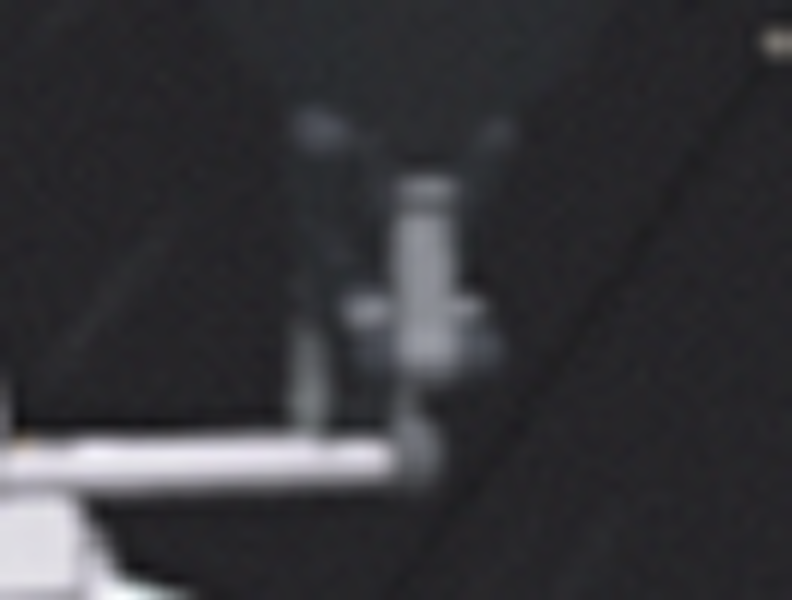

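```bash
python3 - <<'E'
from look import *
s=ctrl.read_camera("scene"); z=.1
u,v=proj(s,[.5,-.155,z])[0].astype(int)
for lo in(80,100):
    c0=np.array([.4983,-.1561]);yaw=np.radians(-54)
    for i in range(3): c1,yaw,e,n=bar(s,(u-55,v-15,110,30),lo,z,c0,yaw,.03,.08,.008); c0=c1
    print("bar",c0,np.degrees(yaw),e,n)
n=np.array([.806,.59]);c=np.array([.498,-.158])
for k in(-.0425,.0425):
  for zz in(.178,.191,.2,.21): print(k,zz,((proj(s,[*(c+k*n),zz])[0]-[263,193])*6.667).round())
E
```

```text
bar [ 0.49803452 -0.15629263] -54.14345439404572 [-0.13236696  0.10527643] 12816
bar [ 0.49812752 -0.15622528] -54.05197520136113 [-0.13078458  0.1033523 ] 11681
-0.0425 0.178 [420. 232.]
-0.0425 0.191 [420. 208.]
-0.0425 0.2 [421. 190.]
-0.0425 0.21 [421. 171.]
0.0425 0.178 [402.  49.]
0.0425 0.191 [403.  24.]
0.0425 0.2 [403.   7.]
0.0425 0.21 [403. -13.]
```

The bar has not moved (−54.1°), so the shut fingers touched nothing. In the pictures the fingertips end about 22 mm behind the reported TCP: tip at row 430 here, which is z≈0.105, and the same gap shows in crops 2 and 3. I'll open and go about 18 mm lower before gripping the bar.

Careful with the scale: shifts go in shares of 600 mm and turns go in shares of 2 pi rad. That gives: 0.018 m / 0.6 = 0.03, -0.01 m / 0.6 = -0.0167.

```bash
echo '[[[0,0,-0.0167],[0,0,0],0.6],[[0,0,-0.0167],[0,0,0],0.6],[[0,0,-0.0167],[0,0,0],0.6],[[0,0,0],[0,0,0],0.6],[[0,0,0.0167],[0,0,0],0.6],[[0,0,0.03],[0,0,0],0.6],[[0,0,0.03],[0,0,0],0.5]]' | python3 inch.py; echo '[[[0,0,0],[0,0,0],0.3],[[0,0,0],[0,0,0],0],[[0,0,0],[0,0,0],0],[[0,0,0],[0,0,0],0],[[0,0,0],[0,0,0],0]]' | python3 inch.py 40; python3 delta.py .5485 -.2263 .065 -54.1
```

```text
time: 12.2
eef_pos: [0.5475, -0.226, 0.0631]
tcp_rot: [0.456, 0.89, 0.0, -0.001]
contact_force: [-0.1, -0.2, -0.4]
opening: 0.499
finger_force: 0.0
time: 12.82
eef_pos: [0.5488, -0.2268, 0.0651]
tcp_rot: [0.456, 0.89, -0.0, 0.001]
contact_force: [-0.4, 0.8, 1.3]
opening: 0.126
finger_force: 39.0
t 12.825 tcp [ 0.5488 -0.2268  0.0651] yaw 125.8 dpos [0.0005 0.0001 0.0001] rot [ 0.0004  0.0011 -0.0017] q6 -1.19 F [-0.4   0.85  1.3 ] open 0.126
```

To row units: -0.0333 m / 0.6 = -0.0555, -0.0253 m / 0.6 = -0.0422, 0.4 rad / 6.2832 = 0.0637.

```bash
echo '[[[0.0007,-0.0142,0],[0,0,0.0159],0],[[0.0028,-0.0283,0],[0,0,0.0318],0],[[0.0063,-0.0422,0],[0,0,0.0477],0],[[0.0112,-0.0555,0],[0,0,0.0637],0],[[0.0112,-0.0555,0],[0,0,0.0637],0]]' | python3 inch.py; python3 delta.py .5 -.1 .065 -54.1
```

```text
time: 13.45
eef_pos: [0.5184, -0.2409, 0.0652]
tcp_rot: [0.623, 0.782, 0.001, 0.001]
contact_force: [3.2, -0.6, -0.1]
opening: 0.126
finger_force: 39.1
t 13.45 tcp [ 0.5184 -0.2409  0.0652] yaw 102.91 dpos [0.1415 0.0135 0.    ] rot [ 0.0023  0.0021 -0.4012] q6 -0.84 F [ 3.25 -0.6  -0.09] open 0.126
```

To row units: -0.0333 m / 0.6 = -0.0555, -0.0253 m / 0.6 = -0.0422, 0.4 rad / 6.2832 = 0.0637.

```bash
echo '[[[0.0007,-0.0142,0],[0,0,0.0159],0],[[0.0028,-0.0283,0],[0,0,0.0318],0],[[0.0063,-0.0422,0],[0,0,0.0477],0],[[0.0112,-0.0555,0],[0,0,0.0637],0],[[0.0112,-0.0555,0],[0,0,0.0637],0]]' | python3 inch.py; echo '[[[0.0002,-0.0072,0],[0,0,0.008],0],[[0.0007,-0.0142,0],[0,0,0.0159],0],[[0.0017,-0.0213,0],[0,0,0.0239],0],[[0.0023,-0.0255,0],[0,0,0.0286],0],[[0.0023,-0.0255,0],[0,0,0.0286],0]]' | python3 inch.py;  python3 delta.py .5 -.1 .065 -115
```

```text
time: 14.08
eef_pos: [0.4842, -0.2423, 0.0653]
tcp_rot: [0.765, 0.643, 0.0, 0.001]
contact_force: [2.5, -3.7, 0.7]
opening: 0.125
finger_force: 39.1
time: 14.7
eef_pos: [0.4696, -0.2387, 0.0653]
tcp_rot: [0.82, 0.572, -0.0, 0.002]
contact_force: [3.8, -3.7, 0.4]
opening: 0.127
finger_force: 39.0
t 14.7 tcp [ 0.4696 -0.2387  0.0653] yaw 69.81 dpos [ 0.1406 -0.0193 -0.    ] rot [0.0027 0.0019 0.0839] q6 -0.31 F [ 3.76 -3.73  0.4 ] open 0.127
```

To row units: -0.0051 m / 0.6 = -0.0085, -0.0026 m / 0.6 = -0.0043, 0.03 rad / 6.2832 = 0.0048.

```bash
for i in 1 2; do echo '[[[0.0002,-0.0043,0],[0,0,0.0048],0],[[0.0003,-0.0085,0],[0,0,0.0095],0],[[0.0003,-0.0085,0],[0,0,0.0095],0]]' | python3 inch.py | grep -E 'eef|force|rot'; done
```

```text
eef_pos: [0.4647, -0.2368, 0.0653]
tcp_rot: [0.837, 0.547, -0.0, 0.002]
contact_force: [2.4, -5.0, 0.1]
finger_force: 39.0
eef_pos: [0.46, -0.2347, 0.0653]
tcp_rot: [0.853, 0.522, -0.0, 0.002]
contact_force: [1.8, -5.2, 0.2]
finger_force: 39.0
```

To row units: -0.0026 m / 0.6 = -0.0043, 0.0001 m / 0.6 = 0.0002, 0.03 rad / 6.2832 = 0.0048.

```bash
for i in 1 2; do echo '[[[0.0002,-0.0043,0],[0,0,0.0048],0],[[0.0002,-0.0043,0],[0,0,0.0048],0]]' | python3 inch.py | grep -E 'eef|force|rot'; done
```

```text
eef_pos: [0.4577, -0.2336, 0.0653]
tcp_rot: [0.861, 0.509, -0.001, 0.002]
contact_force: [2.1, -5.5, 0.7]
finger_force: 39.0
eef_pos: [0.4554, -0.2323, 0.0653]
tcp_rot: [0.868, 0.496, -0.001, 0.002]
contact_force: [2.3, -5.4, 0.7]
finger_force: 39.0
```

To row units: -0.0026 m / 0.6 = -0.0043, 0.0001 m / 0.6 = 0.0002, 0.03 rad / 6.2832 = 0.0048.

```bash
for i in 1 2; do echo '[[[0.0002,-0.0043,0],[0,0,0.0048],0],[[0.0002,-0.0043,0],[0,0,0.0048],0]]' | python3 inch.py | grep -E 'eef|force|rot'; done
```

```text
eef_pos: [0.4543, -0.2316, 0.0656]
tcp_rot: [0.875, 0.483, 0.0, 0.003]
contact_force: [4.9, -7.3, -2.1]
finger_force: 39.0
eef_pos: [0.4536, -0.2312, 0.066]
tcp_rot: [0.883, 0.47, 0.001, 0.006]
contact_force: [8.1, -8.1, -3.8]
finger_force: 39.5
```

To row units: -0.005 m / 0.6 = -0.0083, -0.003 m / 0.6 = -0.005.

```bash
echo '[[[0,-0.005,0],[0,0,0],0],[[0,-0.0083,0],[0,0,0],0],[[0,-0.0083,0],[0,0,0],0]]' | python3 inch.py | grep -E 'eef|force|rot';  python3 - <<'E'
from look import *
import pickle
s=ctrl.read_camera("scene"); t=ctrl.read_camera("top"); pickle.dump((s,t),open("pics/home.pkl","wb"))
a=[]
for c,w in((s,48),(t,32)):
    u,v=proj(c,[.49,-.16,.08])[0].astype(int); h=w*3//4
    a.append(cv2.resize(c["pixels"][...,::-1][v-h:v+h,u-w:u+w],(400,300),interpolation=cv2.INTER_CUBIC)); print(u-w,v-h,w)
cv2.imwrite("pics/crop6.png",np.hstack(a))
E
```

```text
eef_pos: [0.4524, -0.2303, 0.0669]
tcp_rot: [0.883, 0.47, 0.004, 0.01]
contact_force: [15.1, -12.6, -8.4]
finger_force: 39.1
275 205 48
320 209 32
```

View pics/crop6.png

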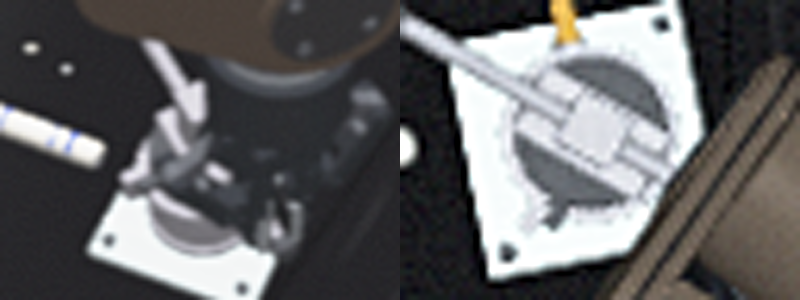

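The top view shows the lug at (555,212) hard against the stop at (530,212). The push stalled at about 20 N, so the ring is home. I'll relax the push, release and rise.

To row units: -0.1 m / 0.6 = -0.1667, -0.07 m / 0.6 = -0.1167.

```bash
echo '[[[0,0.0067,0],[0,0,0],0],[[0,0.01,0.0017],[0,0,0],0],[[0,0.01,0.0017],[0,0,0],0.5],[[0,0.01,0.0017],[0,0,0],0.6],[[0,0.01,0.0017],[0,0,0],0.6],[[0,0.01,-0.05],[0,0,0],0.8],[[0,0.01,-0.1167],[0,0,0],1],[[0,0.01,-0.1667],[0,0,0],1],[[0,0.01,-0.1667],[0,0,0],1],[[0,0.01,-0.1667],[0,0,0],1]]' | python3 inch.py ; python3 - <<'E'
from look import *
import pickle
s=ctrl.read_camera("scene"); t=ctrl.read_camera("top"); pickle.dump((s,t),open("pics/rel.pkl","wb")); cv2.imwrite("pics/top7.png",t["pixels"][...,::-1]);cv2.imwrite("pics/scene7.png",s["pixels"][...,::-1])
for c,lo in((t,150),(t,170),(s,110)):
    u,v=proj(c,[.5,-.155,.1])[0].astype(int); e=np.array([np.cos(np.radians(59)),np.sin(np.radians(59))])
    # free bar on +s side only (beyond foot plate), dark background there
    g=up(c,u-60,v-45,120,90); b,a=np.nonzero(g>100); P=ray(c,back(np.c_[a,b],u-60,v-45),.1)-[.4985,-.156]
    n=np.array([-e[1],e[0]]); sx=P@e; q=P@n; k=(sx>.062)&(sx<.092)&(abs(q)<.02)
    m=P[k].mean(0); print(k.sum(),"angle of bar part",np.degrees(np.arctan2(m[1],m[0])),"tip",np.percentile(sx[(abs(q)<.02)],99.7), np.degrees(np.arctan(np.polyfit(sx[k],q[k],1)[0]))+59)
E
python3 delta.py .4985 -.1578 .15 -120.8
```

```text
time: 18.18
eef_pos: [0.4505, -0.2274, 0.1631]
tcp_rot: [0.883, 0.469, -0.001, -0.001]
contact_force: [-0.1, -0.5, -0.3]
opening: 1.0
finger_force: 0.0
3469 angle of bar part 59.6496823352243 tip 0.10175700959799872 62.154092307980704
3469 angle of bar part 59.6496823352243 tip 0.10175700959799872 62.154092307980704
1510 angle of bar part 54.21709088149457 tip 0.10754628763544358 97.74651195199604
t 18.275 tcp [ 0.4502 -0.2273  0.1625] yaw 55.91 dpos [0.0846 0.0011 0.0125] rot [-0.0041 -0.0004 -0.0574] q6 -0.07 F [0.17 0.63 1.19] open 1.0
```

To row units: 0.0846 m / 0.6 = 0.141, 0.07 m / 0.6 = 0.1167, -0.06 rad / 6.2832 = -0.0095.

```bash
echo '[[[0.05,0,0],[0,0,-0.0032],1],[[0.1167,0.0017,0],[0,0,-0.008],1],[[0.141,0.0018,0],[0,0,-0.0095],1],[[0.141,0.0018,0],[0,0,-0.0095],1],[[0.141,0.0018,0],[0,0,-0.0095],1]]' | python3 inch.py; python3 delta.py .4985 -.1578 .07 -120.6
```

```text
time: 18.9
eef_pos: [0.4991, -0.1593, 0.1641]
tcp_rot: [0.869, 0.495, -0.0, -0.0]
contact_force: [0.3, 0.6, 0.3]
opening: 1.003
finger_force: 0.0
t 18.9 tcp [ 0.4991 -0.1593  0.1641] yaw 59.3 dpos [ 0.001  -0.0012  0.0941] rot [-0.001   0.0005 -0.0017] q6 0.03 F [0.33 0.6  0.3 ] open 1.003
```

```bash
echo '[[[0.0017,-0.0013,0.05],[0,0,0],1],[[0.0017,-0.0013,0.1],[0,0,0],1],[[0.0017,-0.0013,0.1417],[0,0,0],1],[[0.0017,-0.0013,0.1517],[0,0,0],1],[[0.0017,-0.0013,0.1517],[0,0,0],1],[[0.0017,-0.0013,0.1517],[0,0,0],0.4],[[0.0017,-0.0013,0.1517],[0,0,0],0.3],[[0.0017,-0.0013,0.1517],[0,0,0],0],[[0.0017,-0.0013,0.1517],[0,0,0],0]]' | python3 inch.py 40; echo '[[[0,0,0],[0,0,0],0],[[0,0,0],[0,0,0],0],[[0,0,0],[0,0,0],0]]' | python3 inch.py 70; python3 delta.py .4985 -.1578 .07 -120.6
```

```text
time: 20.02
eef_pos: [0.4989, -0.1571, 0.0742]
tcp_rot: [0.869, 0.496, -0.001, -0.001]
contact_force: [-4.0, 1.9, 5.7]
opening: 0.274
finger_force: 40.2
time: 20.4
eef_pos: [0.4989, -0.1571, 0.0743]
tcp_rot: [0.869, 0.496, -0.001, -0.001]
contact_force: [-3.9, 1.9, 5.5]
opening: 0.266
finger_force: 69.0
t 20.4 tcp [ 0.4989 -0.1571  0.0743] yaw 59.43 dpos [-0.0008 -0.      0.0043] rot [-0.0022  0.0006  0.0005] q6 0.03 F [-3.94  1.87  5.54] open 0.266
```

To row units: -0.09 m / 0.6 = -0.15, -0.07 m / 0.6 = -0.1167.

```bash
echo '[[[0,0,-0.0067],[0,0,0],0],[[0,0,-0.0167],[0,0,0],0],[[0,0,-0.0333],[0,0,0],0],[[0,0,-0.0667],[0,0,0],0],[[0,0,-0.1167],[0,0,0],0],[[0,0,-0.15],[0,0,0],0],[[0,0,-0.15],[0,0,0],0]]' | python3 inch.py; python3 delta.py .5161 .1546 .15 -26.1
```

```text
time: 21.28
eef_pos: [0.5012, -0.1584, 0.1666]
tcp_rot: [0.869, 0.495, 0.002, 0.002]
contact_force: [1.0, 0.3, -2.2]
opening: 0.268
finger_force: 68.6
t 21.275 tcp [ 0.5012 -0.1584  0.1666] yaw 59.33 dpos [ 0.2768 -0.1469  0.0158] rot [ 0.0045 -0.0046  1.491 ] q6 0.04 F [ 1.03  0.26 -2.19] open 0.268
```

To row units: 0.265 m / 0.6 = 0.4417, 0.165 m / 0.6 = 0.275, -1.5 rad / 6.2832 = -0.2387.

```bash
echo '[[[0.025,-0.0133,0],[0,0,-0.0127],0],[[0.075,-0.04,0],[0,0,-0.0382],0],[[0.125,-0.0667,0],[0,0,-0.0637],0],[[0.175,-0.0933,0],[0,0,-0.0891],0],[[0.225,-0.12,0],[0,0,-0.1146],0],[[0.275,-0.1467,0],[0,0,-0.1401],0],[[0.325,-0.1733,0],[0,0,-0.1655],0],[[0.375,-0.2,0],[0,0,-0.191],0],[[0.4167,-0.2217,0],[0,0,-0.2165],0],[[0.4417,-0.235,0],[0,0,-0.2387],0]]' | python3 inch.py; python3 delta.py .5161 .1546 .15 -26.1
```

```text
time: 22.52
eef_pos: [0.5125, 0.1436, 0.1623]
tcp_rot: [0.296, 0.955, -0.0, -0.001]
contact_force: [-0.5, -0.5, -3.3]
opening: 0.267
finger_force: 68.5
t 22.525 tcp [0.5125 0.1436 0.1623] yaw 145.62 dpos [0.0032 0.0111 0.0123] rot [-0.001  -0.0019 -0.1446] q6 -0.89 F [-0.47 -0.47 -3.32] open 0.267
```

To row units: 0.1 m / 0.6 = 0.1667, 0.06 m / 0.6 = 0.1, -0.1446 rad / 6.2832 = -0.023.

```bash
echo '[[[0.0033,0.01,0.0167],[0,0,-0.0127],0],[[0.0053,0.0185,0.05],[0,0,-0.023],0],[[0.0053,0.0185,0.1],[0,0,-0.023],0],[[0.0053,0.0185,0.15],[0,0,-0.023],0],[[0.0053,0.0185,0.1667],[0,0,-0.023],0],[[0.0053,0.0185,0.1667],[0,0,-0.023],0],[[0.0053,0.0185,0.1667],[0,0,-0.023],0],[[0.0053,0.0185,0.1667],[0,0,-0.023],0]]' | python3 inch.py; python3 delta.py .5161 .1546 .0303 -26.1; python3 - <<'E'
from look import *
s=ctrl.read_camera("scene"); T=ctrl.get_state()["eef_pos"]; z=T[2]-.0003+.026
u,v=proj(s,[.517,.155,z])[0].astype(int); print(u,v,z)
cv2.imwrite("pics/scene8.png",s["pixels"][...,::-1])
for lo in(90,):
    c0=np.array([.517,.155]);yaw=np.radians(-26)
    for i in range(3): c1,yaw,e,n=bar(s,(u-50,v-30,100,60),lo,z,c0,yaw,.062,.092,.008); c0=c1
    print("bar",c0,np.degrees(yaw),e,n)
E
```

```text
time: 23.52
eef_pos: [0.5182, 0.1534, 0.0651]
tcp_rot: [0.229, 0.974, 0.0, 0.001]
contact_force: [-0.5, 0.9, -2.4]
opening: 0.267
finger_force: 68.5
t 23.525 tcp [0.5182 0.1534 0.0651] yaw 153.57 dpos [0.0025 0.0001 0.0348] rot [ 0.0015  0.0024 -0.0058] q6 -1.01 F [-0.47  0.87 -2.42] open 0.267
234 184 0.09064399827175201
bar [0.51735619 0.1557348 ] -25.513482787418962 [-0.10068672  0.10701769] 5266
```

To row units: 0.031 m / 0.6 = 0.0517, 0.003 m / 0.6 = 0.005, -0.007 rad / 6.2832 = -0.0011.

```bash
echo '[[[0.005,-0.0005,0.0083],[0,0,-0.0011],0],[[0.005,-0.0005,0.025],[0,0,-0.0011],0],[[0.005,-0.0005,0.0417],[0,0,-0.0011],0],[[0.005,-0.0005,0.0517],[0,0,-0.0011],0],[[0.005,-0.0005,0.0517],[0,0,-0.0011],0],[[0.005,-0.0005,0.0517],[0,0,-0.0011],0]]' | python3 inch.py; python3 delta.py .5161 .1546 .0303 -26.1
```

```text
time: 24.32
eef_pos: [0.5146, 0.1543, 0.0328]
tcp_rot: [0.225, 0.974, 0.0, 0.0]
contact_force: [0.8, 0.2, -3.0]
opening: 0.265
finger_force: 68.5
t 24.325 tcp [0.5146 0.1543 0.0328] yaw 153.97 dpos [-0.0012  0.0009  0.0025] rot [0.0002 0.0004 0.0012] q6 -1.01 F [ 0.81  0.2  -3.02] open 0.265
```

Now lower the last 2–3 mm onto the rest, release and rise.

To row units: 0.0035 m / 0.6 = 0.0058, 0.0025 m / 0.6 = 0.0042.

```bash
echo '[[[-0.0017,0.0008,0.002],[0,0,0],0],[[-0.0017,0.0008,0.0042],[0,0,0],0],[[-0.0017,0.0008,0.0058],[0,0,0],0],[[-0.0017,0.0008,0.0058],[0,0,0],0]]' | python3 inch.py|grep -E 'eef|force'; echo '[[[0,0,0],[0,0,0],0]]' | python3 inch.py|grep -E 'eef|force'
```

```text
eef_pos: [0.5159, 0.1543, 0.0303]
contact_force: [-2.5, -1.1, 5.4]
finger_force: 69.4
eef_pos: [0.5159, 0.1543, 0.0303]
contact_force: [-3.5, -0.9, 5.9]
finger_force: 69.5
```

To row units: -0.2 m / 0.6 = -0.3333, -0.18 m / 0.6 = -0.3.

```bash
echo '[[[0,0,0],[0,0,0],0.6],[[0,0,0],[0,0,0],1],[[0,0,0],[0,0,0],1],[[0,0,0],[0,0,0],1],[[0,0,-0.05],[0,0,0],1],[[0,0,-0.1167],[0,0,0],1],[[0,0,-0.1833],[0,0,0],1],[[0,0,-0.25],[0,0,0],1],[[-0.0333,0.0667,-0.3],[0,0,0],1],[[-0.0667,0.1667,-0.3333],[0,0,0],1]]' | python3 inch.py; echo '[[[0.05,0.0833,0],[0,0,0],1],[[0.1,0.1667,0],[0,0,0],1],[[0.15,0.25,0],[0,0,0],1],[[0.2,0.3333,0],[0,0,0],1],[[0.2,0.3333,0],[0,0,0],1]]' | python3 inch.py; python3 - <<'E'
from look import *
import pickle
t=ctrl.read_camera("top"); s=ctrl.read_camera("scene"); cv2.imwrite("pics/top9.png",t["pixels"][...,::-1]); cv2.imwrite("pics/scene9.png",s["pixels"][...,::-1])
for c,box,lo in((t,(200,185,80,85),80),(s,(192,165,100,60),90)):
    c0=np.array([.517,.156]);yaw=-.45
    for i in range(3): c1,yaw,e,n=bar(c,box,lo,.056,c0,yaw); c0=c1
    print("bar",c0,np.degrees(yaw),e,n)
g=up(t,322,206,57,50); v,u=np.nonzero(g<150)
for name,c in(("before",pickle.load(open("pics/top0.pkl","rb"))),("now",t)):
    g=up(c,322,206,57,50).astype(float); v,u=np.mgrid[:g.shape[0],:g.shape[1]]; P=ray(c,back(np.c_[u.ravel(),v.ravel()],322,206),.066)-[.4999,-.1554]
    r=np.hypot(*P.T); th=np.degrees(np.arctan2(P[:,1],P[:,0])); k=(r>.037)&(r<.044)&(g.ravel()<150)&((th<-100)|(th>120)); print(name,"lug",(np.mean(th[k]%360)-360).round(1),k.sum())
    x=c["pixels"].astype(int); 
a=pickle.load(open("pics/top0.pkl","rb"))["pixels"]; d=cv2.absdiff(a,t["pixels"]).max(2)
for n,(x0,y0,x1,y1) in dict(pen=(270,225,328,248),beaker=(288,148,312,172),dish=(410,218,450,260)).items(): print(n,(d[y0:y1,x0:x1]>60).sum())
f=lambda i,x,y,w,h:cv2.resize(i[y:y+h,x:x+w],(400,300),interpolation=cv2.INTER_CUBIC)
T=t["pixels"][...,::-1];S=s["pixels"][...,::-1]
cv2.imwrite("pics/crop9.png",np.vstack([np.hstack([f(T,318,205,64,48),f(T,195,185,100,75)]),np.hstack([f(S,240,205,120,90),f(S,192,165,100,75)])]))
E
```

```text
time: 26.2
eef_pos: [0.5943, 0.2241, 0.2309]
tcp_rot: [0.226, 0.974, 0.001, 0.002]
contact_force: [0.8, -0.6, 0.5]
opening: 1.001
finger_force: 0.0
time: 26.82
eef_pos: [0.5709, 0.4603, 0.2267]
tcp_rot: [0.223, 0.975, -0.0, -0.001]
contact_force: [1.0, -1.0, -0.4]
opening: 1.0
finger_force: 0.0
bar [0.51664424 0.15526346] -24.740485658669062 [-0.10230432  0.10574836] 5173
bar [0.51660128 0.15516934] -24.558111928884806 [-0.10282879  0.10486735] 5646
before lug -143.1 457
now lug -205.0 388
pen 0
beaker 0
dish 0
```

View pics/crop9.png

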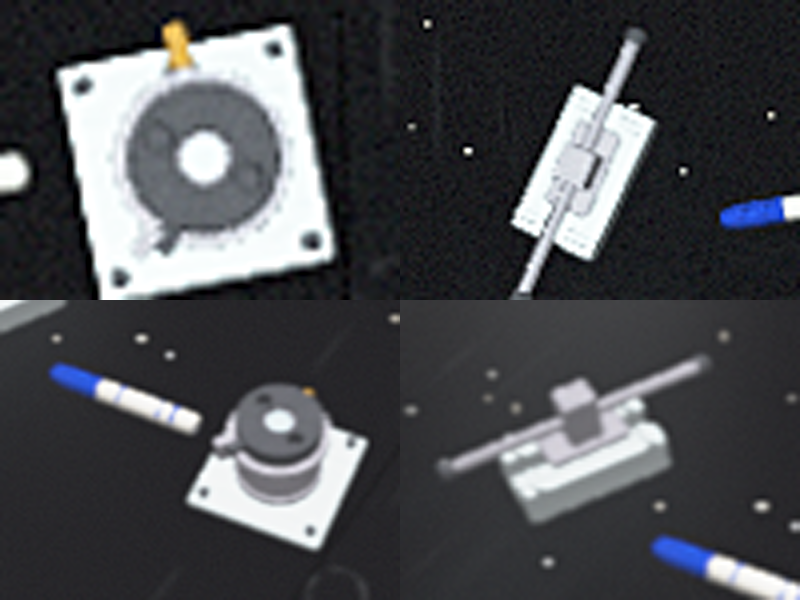

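```bash
python3 - <<'E'
from look import *
import pickle
L=[("home",pickle.load(open("pics/home.pkl","rb"))[1]),("rel",pickle.load(open("pics/rel.pkl","rb"))[1]),*[("now",ctrl.read_camera("top")) for i in range(2)]]
for name,c in L:
    g=up(c,322,206,57,50).astype(float); v,u=np.mgrid[:g.shape[0],:g.shape[1]]; P=ray(c,back(np.c_[u.ravel(),v.ravel()],322,206),.066)-[.4999,-.1554]
    r=np.hypot(*P.T); th=np.degrees(np.arctan2(P[:,1],P[:,0]))%360; o=[]
    for lim in(130,150): 
        k=(r>.0385)&(r<.045)&(g.ravel()<lim)&(th>140)&(th<175); o+=[np.mean(th[k]).round(2),k.sum()]
    print(name,o)
E
```

```text
home [np.float64(154.93), np.int64(295), np.float64(154.85), np.int64(353)]
rel [np.float64(154.84), np.int64(294), np.float64(154.72), np.int64(355)]
now [np.float64(154.83), np.int64(289), np.float64(154.81), np.int64(346)]
now [np.float64(154.81), np.int64(292), np.float64(154.76), np.int64(354)]
```

The top-left and bottom-left crops show the lug at (165,238), still against the stop and unchanged within 0.1° since the push. The right-hand crops show the spanner flat in its rest, and the pen, beaker and dish have not moved. Handing in.

```bash
python3 -c "
from plant import ctrl
print(ctrl.sign_off())"
```

```text
the job is handed in; nothing more can be done
None
```

The ring is turned fully home against its stop, the spanner is back flat in the tool rest (about 1.4° off its starting angle, within the slot's play), and the pen, beaker and dish did not move; the job is handed in at about 27 s on the robot's clock.

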